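# Refit a console's service cover and run a joint pick along its seam

### The job

Take the red service cover by its black rib and set it gently, without dropping it, flat and fully home in the recess of the sloping console, and let go. Then take the blue-handled pick from its stand and, to check that the open joint above the cover is clear, run the pick's tip lightly along it from the left end to the right end in one slow pass (no faster than about 4 cm/s), deep in the joint and without lifting it out on the way. Finally stand the pick fully down in its stand again, leaving the cover seated and the other things on the table where they are.

Things in the scene. Friction and masses are not known exactly. Their poses are not given: they have to be found in the camera images.
- console: Fixed console on the table, 196 mm wide (y), 150 mm deep (x), about 168 mm high at the back; grey housing, aluminium face sloping at 24 degrees, looking up towards the robot. Origin: centre of its underside. Three small lamps and a black dial stand up to 11 mm proud of the face's lower lip.
- console_face: The console's face. Origin: centre of the recess floor, 128 mm above the table. x up the slope (away from the robot), y left, z out of the face. Recess 8 mm deep (floor z = 0), x -42 to 50, y -67 to 67 mm; corner stops fill x 42 to 50 at |y| 55 to 67 mm. So the cover fits centred on the origin, z axes alike, with 2 mm play all round.
- seam_left (a point): Left end of the open joint (seam), on the recess floor, at (45, 55, 0) mm in the face's frame, beside the left corner stop. With the cover in, the joint is 8 to 12 mm wide and 8 mm deep, between the cover's upper edge (x about 40) and the upper lip (x = 50 mm).
- seam_right (a point): Right end of the joint, on the recess floor, at (45, -55, 0) mm in the face's frame, beside the right corner stop.
- cover: Loose red plate, 80 mm (its x) x 130 mm (its y) x 8 mm thick, 175 to 350 g, lying flat on the table. Origin: centre of its underside; z up out of the face with the rib. On it a black grip rib, centred, 14 mm thick (x), 60 mm long (y), from z = 8 to z = 40 mm. It may go in either way round.
- pick: Loose round joint pick, 122 mm long, 60 g. Origin: middle of its blunt tip; z runs along the axis to the handle. Tip 4 mm in diameter up to z = 18, steel shank 8 mm in diameter up to z = 62, flat collar 24 mm in diameter at z = 62 to 66, blue handle 15 mm in diameter at z = 66 to 122 mm. It stands upright in its stand, collar resting on the stand's top.
- pick_stand: Fixed dark wooden block 60 x 60 x 70 mm high with a vertical round hole 15 mm in diameter right through its middle. Origin: centre of its underside on the table. With the pick fully down its tip is 8 mm above the table.
- garlic: Bystander, loose: a garlic bulb, about 56 mm wide and high. Origin: centre of its underside. Leave it.
- tin: Bystander, loose: a small tomato tin, 57 mm wide, 72 mm high. Origin: centre of its underside. Leave it.
- shaker: Bystander, loose: a shaker with a bulbous white top and green contents, 58 mm wide, 83 mm high. Origin: centre of its underside. Leave it.

How it is judged:
On the way, in this order (a step that is already met when the one before it is completed fails the run):
1. the cover lies flat and fully home in the recess, released (x of cover in the frame of console_face between -0.005 and 0.005 m and y of cover in the frame of console_face between -0.005 and 0.005 m and z of cover in the frame of console_face between -0.003 and 0.0015 m and angle between the z axis of cover and the z axis of console_face, either way round below 0.035 rad and contact force between the fingers and cover below 0.1 N), for 0.3 s.
2. the pick's tip is in the joint at its left end (x of pick in the frame of console_face between 0.038 and 0.052 m and z of pick in the frame of console_face between -0.003 and 0.0055 m and y of pick in the frame of console_face between 0.038 and 0.058 m), for 0.1 s.
3. the tip, still in the joint, has passed a third of the way (x of pick in the frame of console_face between 0.038 and 0.052 m and z of pick in the frame of console_face between -0.003 and 0.0055 m and y of pick in the frame of console_face between 0 and 0.015 m), for 0.1 s.
4. the tip, still in the joint, has passed two thirds of the way (x of pick in the frame of console_face between 0.038 and 0.052 m and z of pick in the frame of console_face between -0.003 and 0.0055 m and y of pick in the frame of console_face between -0.03 and -0.015 m), for 0.1 s.
5. the tip, still in the joint, is at its right end (x of pick in the frame of console_face between 0.038 and 0.052 m and z of pick in the frame of console_face between -0.003 and 0.0055 m and y of pick in the frame of console_face between -0.058 and -0.038 m), for 0.1 s.
At the end, for the whole second after the job is handed in: The cover lies released in the recess: within 5 mm of centre, underside within 1.5 mm of the floor, parallel within 2 degrees. The pick stands released in its stand: upright within 7 degrees, tip within 8 mm of the hole's axis and 4 to 12 mm above the table. Both at rest (all of step 1 and horizontal distance between pick and pick_stand below 0.008 m and height (world z) of pick between 0.004 and 0.012 m and angle between pick's own z axis and vertical below 0.12 rad and linear speed of each of pick, cover below 0.02 m/s); the robot touches nothing.
It fails at once if the cover falls or is thrown (faster than 0.4 m/s while not held) (linear speed of cover above 0.4 m/s and contact force between the fingers and cover below 0.1 N).
It fails at once if the pick moves faster than 7 cm/s inside the joint (x of pick in the frame of console_face between 0.038 and 0.052 m and z of pick in the frame of console_face between -0.003 and 0.0055 m and y of pick in the frame of console_face between -0.034 and 0.034 m and linear speed of pick above 0.07 m/s).
It fails at once if the tip is lifted out of the joint between its ends (x of pick in the frame of console_face between 0.036 and 0.054 m and z of pick in the frame of console_face between 0.0085 and 0.016 m and y of pick in the frame of console_face between -0.034 and 0.034 m).
It fails at once if the pick presses on the console with more than 25 N (contact force between pick and console_face above 25 N).
It fails at once if a bystander is moved more than 3 cm (distance of any of garlic, tin, shaker from where it was at the start of the episode above 0.03 m).
It also fails if it takes over 69 s, if anything falls off the work surface, if the arm or the gripper's body presses on something with over 40 N, if the wrist force passes 120 N, or if a joint passes its speed limit or range.

### The arm

A 6-joint arm with a two-finger parallel gripper is mounted at the origin on a cart in front of the work surface, level with it; the furniture and walls round the work are solid. World frame = base frame: x ahead of the robot, y to its left, z up, the work surface at z = 0. Lengths are in m, angles in rad, forces in N, time in s.
With the tool pointing down it reaches from about 0.275 to 0.825 m from the base axis. Payload 5.2 kg.
Tool frame: the origin (TCP) lies at the very end of the fingers, on their centre line; the grasp point (between the pads) lies 19 mm behind it; z points along the fingers, y is the line along which they close (so a half turn about z gives the same grasp; the last joint's range is limited). The gripper opens to 93 mm and grips with 3 to 60 N. Pads are 15 mm wide; open, the fingers measure 128 mm over their backs; the gripper's body (75 mm by 188 mm) begins 65 mm behind the grasp point.
Start: joints at [-1.309, 0.259, 1.535, -0, 1.348, -0.203], TCP at [0.247, -0.492, 0.219] pointing down, gripper open.
Joint ranges: [-3.14, 3.14], [-0.91, 2.08], [0.19, 2.58], [-1.22, 4.36], [0.22, 2.71], [-3.12, 3.12]. Speed limits (rad/s): [2.57, 2.57, 3.14, 3.14, 3.14, 3.14].

### API

Orientations are given as a 3x3 rotation matrix whose columns are the frame's x, y, z axes.
In Python, from bench import env gives the robot as it stands.
- The arm moves only by the tool step_arm, never from a script. Its arguments are lists of equal length, an entry for each row: "translation": the shift along the world's x, y, z normalised to -1 to 1, where 1 is 0.5 m, a list of three; "turn": the turn, a rotation vector about the world's x, y, z normalised to -1 to 1, where 1 is 60 degrees, a list of three; "grip": the opening, from 0 (shut) to 1 (fully open). A call has 1 to 8 rows; each row is the pose to reach, as a shift and turn from the pose commanded when the call began; what a row does not reach only later rows make up. A row lasts 1/10 s, in which the tool goes at most 50 mm and 8.59 degrees, less where a joint would pass 70% of its speed; a pose out of reach is approached as far as the arm can. A call with a number of a shift or a turn outside -1 to 1 is refused whole. A call with a gripper value outside its range is refused whole. The fingers move at their own pace and stop on an object; the grip force is fixed at half the most. Time passes only in rows, so rows that repeat a pose let the fingers close. It gives the time, the measured TCP pose, the force, the opening and the grip force at its end, in the units of the state.
- env.get_obs(): the state, without advancing time (a new reading comes with each control period).
- env.capture(name): name is "scene" or "side" or "wrist"; returns a dict with "pixels" (384x512x3 uint8, red, green, blue), "range_z" (384x512 float32, m along the optical axis (not along the pixel's ray), 0 where there is no reading), "camera_matrix" (3x3 intrinsics, pixels), "rvec" (rotation vector, rad) and "tvec" (3), from world to camera coordinates, as OpenCV has them; the wrist camera has in their place "mount" (4x4, takes a point from camera to tool coordinates, whose origin is the TCP and whose axes are the flange's). Camera axes: x right, y down, z forward; pixel columns grow to the right and rows downward; lengths in m; the calibration is good to about 2 mm. A picture is of the moment at which its call begins: read the wrist's pose just before it.
- env.sign_off(): hands the job in; it is judged then, once.
The state is a dict: "t": time; "joints": joint angles; "dq": joint speeds; "effort": joint torques, N m; "position": TCP position; "orientation": TCP orientation; "wrist_force": force on the tool from outside, world axes, zero at the start; "wrist_torque": the same for the moment, N m; "finger_gap": finger opening in m; "finger_force": force on a finger pad.
Only numpy, scipy, OpenCV 4.12 (cv2) and the standard library are available. Lean on these libraries where they do the work, as an engineer would, in place of code of your own. Each camera call takes 0.05 s, during which the arm holds its last target. There are 200 camera calls.

## Working session

There is one attempt and no reset: what is moved stays moved. The work goes in short steps, Python scripts to look and compute and a tool call to move; the robot and the scene stay as the last step left them, time stands still between calls to the robot, and variables do not carry over. Pictures are saved under pics/ and viewed, at most 10 in all, crops included, and the job is handed in when it is done.

Besides the shell and the picture viewer there is one more tool, called after "Call:" as name(argument=value, ...), one argument or row to a line, values as JSON. step_arm: Moves the arm, as the interface text tells. Scaled input: -1 to 1 covers 0.5 m each way for a shift and 60 degrees each way for a turn. Its arguments: {"type":"object","properties":{"translation":{"type":"array","items":{"type":"array","items":{"type":"number","minimum":-1,"maximum":1}}},"turn":{"type":"array","items":{"type":"array","items":{"type":"number","minimum":-1,"maximum":1}}},"grip":{"type":"array","items":{"type":"number"}}},"required":["translation","turn","grip"]}

```bash
ls; mkdir -p pics
python3 - <<'E'
from bench import env
import cv2,numpy as np
o=env.get_obs();print({k:np.round(v,3).tolist() for k,v in o.items()})
for n in ["scene","side"]:
    c=env.capture(n);np.savez(f"{n}.npz",**c)
    cv2.imwrite(f"pics/{n}0.png",c["pixels"][:,:,::-1])
    R=cv2.Rodrigues(c["rvec"])[0];print(n,np.round(-R.T@c["tvec"].ravel(),3),np.round(R,2).tolist(),c["camera_matrix"].round(1).tolist())
E
```

```text
pics
{'t': 0.0, 'joints': [-1.309, 0.259, 1.536, 0.0, 1.348, -0.203], 'dq': [-0.001, -0.0, 0.001, 0.0, -0.002, -0.0], 'effort': [0.002, -43.73, -28.4, 0.072, 0.041, -0.0], 'position': [0.246, -0.491, 0.218], 'orientation': [[0.894, 0.448, -0.0], [0.448, -0.894, 0.002], [0.0, -0.002, -1.0]], 'wrist_force': [0.768, 0.05, -0.534], 'wrist_torque': [-0.022, -0.014, 0.003], 'finger_force': 0.0, 'finger_gap': 0.093}
scene [0.211 0.477 0.655] [[-0.89, -0.45, 0.01], [-0.26, 0.51, -0.82], [0.36, -0.73, -0.57]] [[396.4, 0.0, 254.9], [0.0, 396.4, 193.9], [0.0, 0.0, 1.0]]
side [ 0.164 -0.998  0.629] [[0.9, -0.43, -0.01], [-0.23, -0.46, -0.86], [0.37, 0.78, -0.51]] [[422.4, 0.0, 250.8], [0.0, 422.4, 189.2], [0.0, 0.0, 1.0]]
```

View pics/scene0.png

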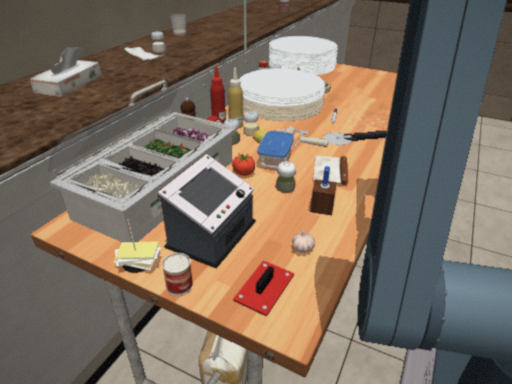

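View pics/side0.png

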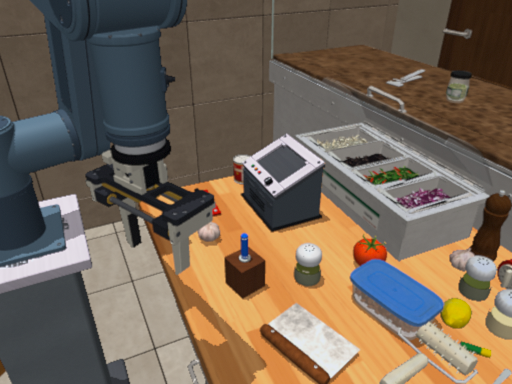

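The scene view shows the cover at about (265,288) with its rib at (265,278), console face at (208,187), tin (177,272), garlic (303,243), shaker (286,175) and pick in stand (323,190). The side view shows the pick handle at (244,245), the stand at (245,272) and the console face at (283,165).

```bash
cat > h.py <<'E'
import numpy as np,cv2
from scipy.spatial.transform import Rotation as Ro
def cam(c,obs=None):
    K=c["camera_matrix"]
    if "rvec" in c:
        R=cv2.Rodrigues(c["rvec"])[0];return K,R.T,-R.T@np.ravel(c["tvec"])
    M=np.array(c["mount"]);Rt=np.array(obs["orientation"])
    return K,Rt@M[:3,:3],Rt@M[:3,3]+np.array(obs["position"])
def rays(cm,uv):
    K,R,C=cm
    uv=np.atleast_2d(uv).astype(float)
    return (np.c_[uv,np.ones(len(uv))]@np.linalg.inv(K).T)@R.T
def plane(cm,uv,p,n):
    d=rays(cm,uv);C=cm[2]
    return C+d*(((np.array(p)-C)@n)/(d@n))[:,None]
def cloud(c,cm):
    v,u=np.mgrid[:384,:512]
    d=rays(cm,np.c_[u.ravel(),v.ravel()])
    return (cm[2]+d*c["range_z"].ravel()[:,None]).reshape(384,512,3)
def uvof(m):
    v,u=np.nonzero(m);return np.c_[u,v]
E
python3 - <<'E'
from h import *
S={}
for n in ["scene","side"]:
    c=dict(np.load(n+".npz"));cm=cam(c);P=cloud(c,cm);hsv=cv2.cvtColor(c["pixels"],cv2.COLOR_RGB2HSV).astype(int)
    H,Sa,V=hsv[...,0],hsv[...,1],hsv[...,2];z=P[...,2]
    ok=c["range_z"]>0
    v,u=np.mgrid[:384,:512]
    # table z check
    if n=="scene":
        red=((H<6)|(H>174))&(Sa>150)&(V>80)&(u>225)&(u<300)&(v>255)&(v<318)
        pts=plane(cm,uvof(red),[0,0,.008],np.array([0,0,1.]))
        r=cv2.minAreaRect((pts[:,:2]*1000).astype(np.float32));print("cover",r,red.sum())
        print(cv2.boxPoints(r))
        blk=(V<60)&(u>240)&(u<290)&(v>258)&(v<305)
        q=P[blk&ok];q=q[(q[:,2]>.034)&(q[:,2]<.046)];r=cv2.minAreaRect((q[:,:2]*1000).astype(np.float32));print("rib top",r,len(q),np.median(q,0))
        q=P[red&ok];print("red z",np.median(q[:,2]))
        reg=(u>160)&(u<255)&(v>150)&(v<262)
    else:
        reg=(u>235)&(u<325)&(v>130)&(v<235)
    blue=(H>100)&(H<130)&(Sa>150)&((u>310)&(u<335)&(v>160)&(v<195) if n=="scene" else (u>235)&(u<255)&(v>230)&(v<265))
    ub=uvof(blue);print(n,"blue",blue.sum(),ub.min(0),ub.max(0),np.median(P[blue&ok],0),P[blue&ok][:,2].min(),P[blue&ok][:,2].max())
    K,R,C=cm;
    # stand top
    a=P[ok&(u>(300 if n=="scene" else 215))&(u<(345 if n=="scene" else 275))&(v>(170 if n=="scene" else 240))&(v<(220 if n=="scene" else 300))]
    a=a[abs(a[:,2]-.07)<.004];r=cv2.minAreaRect((a[:,:2]*1000).astype(np.float32));print("standtop",len(a),r)
    # axis line of blue: endpoints rows
    ub=ub.astype(float)
    w=reg&ok&(z>.09)&(z<.19)
    q=P[w];print("console pts",len(q),q.min(0),q.max(0))
    # face plane ransac via lstsq on bright pts
    br=w&(V>140)&(Sa<60)
    q=P[br];
    for it in range(6):
        A=np.c_[q[:,:2],np.ones(len(q))];x=np.linalg.lstsq(A,q[:,2],rcond=None)[0];e=A@x-q[:,2];q=q[abs(e)<max(2*e.std(),.002)]
    nn=np.array([-x[0],-x[1],1]);nn/=np.linalg.norm(nn);print("lip plane",len(q),e.std(),"tilt",np.degrees(np.arccos(nn[2])),"yaw",np.degrees(np.arctan2(-nn[1],-nn[0])),x)
    r=cv2.minAreaRect((q[:,:2]*1000).astype(np.float32));print("liprect",r)
    # garlic/tin/shaker clusters
    S[n]=(P,)
    x0,x1,y0,y1=(155,260,150,265) if n=="scene" else (235,330,128,232)
    cv2.imwrite(f"pics/{n}_c.png",cv2.resize(c["pixels"][y0:y1,x0:x1,::-1],None,fx=5,fy=5,interpolation=cv2.INTER_CUBIC))
a=cv2.imread("pics/scene_c.png");b=cv2.imread("pics/side_c.png")
h=500;a=cv2.resize(a,(int(a.shape[1]*390/a.shape[0]),390));b=cv2.resize(b,(int(b.shape[1]*390/b.shape[0]),390));print(a.shape,b.shape);cv2.imwrite("pics/cons.png",np.hstack([a,b]))
# height map of objects from both
for nm,uvs in {"tin":("scene",177,262),"garlic":("scene",303,242),"shaker":("scene",286,170),"dial":("scene",248,192)}.items():
    P=S[uvs[0]][0];print(nm,P[uvs[2],uvs[1]].round(3))
E
```

```text
cover ((448.8014831542969, -54.446372985839844), (131.27395629882812, 78.94795227050781), 86.74492645263672) 1441
[[ 405.66425  -117.73608 ]
 [ 484.4848   -122.218834]
 [ 491.93872     8.84333 ]
 [ 413.11816    13.326088]]
rib top ((448.3940124511719, -54.4169807434082), (55.74119567871094, 9.547871589660645), 87.02523040771484) 113 [ 0.44774376 -0.05155212  0.03900694]
red z 0.007906698755994035
scene blue 49 [323 167] [328 183] [ 0.43112026 -0.38388021  0.10376631] 0.08249483872600205 0.1310423426503341
standtop 275 ((434.37158203125, -389.42303466796875), (59.99568557739258, 63.30723190307617), 12.762493133544922)
console pts 5472 [ 0.57390233 -0.38576859  0.0900937 ] [ 0.88575563 -0.0586139   0.16756904]
lip plane 2663 0.01628222888382936 tilt 10.141163586384122 yaw 23.953653579301374 [0.16346327 0.07262016 0.03620349]
liprect ((705.28076171875, -180.48858642578125), (219.82810974121094, 322.04498291015625), 69.22010040283203)
side blue 111 [241 234] [247 255] [ 0.43144524 -0.39737768  0.10542717] 0.08300287178303711 0.13106610326562623
standtop 542 ((432.40643310546875, -391.79705810546875), (61.59180450439453, 62.57845687866211), 12.177031517028809)
console pts 3893 [ 0.42928349 -0.39214646  0.09006696] [ 0.86881613 -0.01055947  0.16616773]
lip plane 1757 0.016028152560760907 tilt 10.27437662367241 yaw -32.99544312628996 [ 0.15203271 -0.098714    0.01592214]
liprect ((720.24755859375, -133.313720703125), (247.62741088867188, 292.8993835449219), 88.92345428466797)
(390, 356, 3) (390, 356, 3)
tin [0.615 0.019 0.068]
garlic [ 0.416 -0.193  0.036]
shaker [ 0.552 -0.408  0.076]
dial [ 0.577 -0.226  0.106]
```

View pics/cons.png

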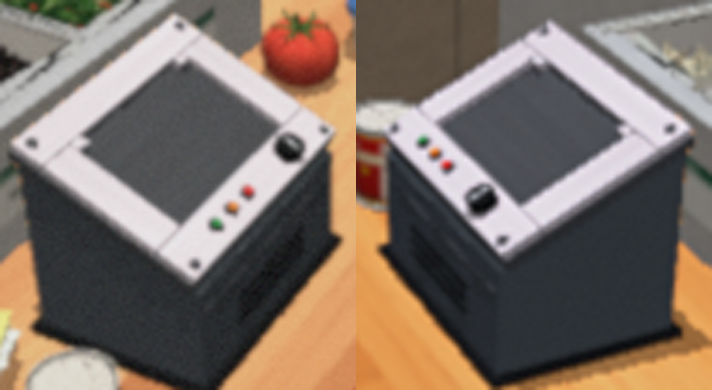

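The zoom shows the face in both views: its outer corners in scene px about (158,193), (207,154), (254,192), (212,232). The recess corners are about (180,189), (208,168), (236,190) and (208,214). The white corner stops are at the upper edge.

```bash
cat > f.py <<'E'
from h import *
t=np.radians(24)
def Rf(psi): # face frame: x up slope, y left, z out
    return Ro.from_euler('z',psi).as_matrix()@np.array([[np.cos(t),0,-np.sin(t)],[0,1,0],[np.sin(t),0,np.cos(t)]])
def o2(pxl,off,s): return (np.array(pxl)/s+np.array(off)).astype(np.int32)
polys={"scene":o2([[10,148],[178,15],[335,140],[193,283]],[155,150],3.391),"side":o2([[388,125],[545,20],[693,138],[510,258]]-np.array([356,0]),[235,128],3.75)}
if __name__=="__main__":
  for n in polys:
    c=dict(np.load(n+".npz"));cm=cam(c);P=cloud(c,cm);hsv=cv2.cvtColor(c["pixels"],cv2.COLOR_RGB2HSV).astype(int)
    m=np.zeros((384,512),np.uint8);cv2.fillPoly(m,[polys[n]],1);m2=cv2.dilate(m,np.ones((5,5)))
    V,S=hsv[...,2],hsv[...,1]
    q=P[(cv2.erode(m,np.ones((3,3)))>0)&(V>130)&(S<60)&(c["range_z"]>0)]
    for it in range(8):
        A=np.c_[q[:,:2],np.ones(len(q))];x=np.linalg.lstsq(A,q[:,2],rcond=None)[0];e=A@x-q[:,2];q=q[abs(e)<max(2.5*e.std(),.0015)]
    psi=np.arctan2(x[1],x[0]);nn=np.array([-x[0],-x[1],1]);tilt=np.degrees(np.arctan(np.hypot(x[0],x[1])))
    print(n,len(q),e.std(),"tilt",tilt,"yaw",np.degrees(psi))
    for psi in [psi]:
      R=Rf(psi)
      # lip plane point: from depth
      p0=q.mean(0)
      al=((m2>0)&(V>125)&(S<60)).astype(np.uint8)
      k,lab,st,ce=cv2.connectedComponentsWithStats(al);al=lab==1+st[1:,4].argmax()
      cnt=cv2.convexHull(uvof(al).astype(np.float32))[:,0]
      f=(plane(cm,cnt,p0,R[:,2]))@R
      r=cv2.minAreaRect((f[:,:2]*1000).astype(np.float32));print("outer rect (face axes) ",r)
      inner=(cv2.erode(m,np.ones((9,9)))>0)&(V<110)
      k,lab,st,ce=cv2.connectedComponentsWithStats(inner.astype(np.uint8));dk=lab==1+st[1:,4].argmax()
      for off in (0,-.008):
        f=plane(cm,uvof(dk),p0+off*R[:,2],R[:,2])@R
        print("dark",off,cv2.minAreaRect((f[:,:2]*1000).astype(np.float32)),"pct",np.percentile(f[:,:2]*1000,[1,99],axis=0).round(1).tolist())
      dq=P[dk&(c["range_z"]>0)]@R;print("floor z rel lip",np.median(dq[:,2])-(p0@R)[2],"world floor z coords",(np.median(dq[:,2])),"lip",(p0@R)[2])
E
python3 f.py
```

```text
scene 1797 0.0012324736537349826 tilt 23.903046167182247 yaw -0.9597482300173079
outer rect (face axes)  ((644.2579956054688, -145.3995819091797), (197.71937561035156, 151.7825164794922), 89.43074035644531)
dark 0 ((646.6829223632812, -142.89117431640625), (88.0521011352539, 127.0306167602539), 0.1903659552335739) pct [[602.7, -204.6], [689.6, -81.0]]
dark -0.008 ((649.0599975585938, -150.50784301757812), (89.1285400390625, 128.58358764648438), 0.19037194550037384) pct [[604.5, -213.0], [692.5, -87.9]]
floor z rel lip -0.0078027034892658165 world floor z coords -0.146519706165757 lip -0.13871700267649117
side 1138 0.0012515374848329718 tilt 23.851834072206994 yaw -1.287517043590286
outer rect (face axes)  ((645.1542358398438, -138.43380737304688), (152.4250946044922, 211.0955047607422), 0.5729878544807434)
dark 0 ((648.5831909179688, -145.1354522705078), (87.95381164550781, 124.11192321777344), 0.15503710508346558) pct [[605.1, -206.2], [691.7, -85.8]]
dark -0.008 ((651.3656005859375, -134.50241088867188), (89.05516052246094, 125.66609954833984), 0.15502943098545074) pct [[607.4, -196.3], [695.0, -74.4]]
floor z rel lip -0.007739657493565477 world floor z coords -0.14752894040628478 lip -0.1397892829127193
```

Call:
step_arm(
  translation=[
    [0.406,0.874,-0.04],
    [0.406,0.874,-0.04],
    [0.406,0.874,-0.04],
    [0.406,0.874,-0.04],
    [0.406,0.874,-0.04],
    [0.406,0.874,-0.04],
    [0.406,0.874,-0.04],
    [0.406,0.874,-0.04],
  ],
  turn=[
    [0,0,1],
    [0,0,1],
    [0,0,1],
    [0,0,1],
    [0,0,1],
    [0,0,1],
    [0,0,1],
    [0,0,1],
  ],
  grip=[1,1,1,1,1,1,1,1],
)

```text
t: 0.9
position: [0.4151, -0.1272, 0.2019]
orientation: [[0.055, 0.998, -0.0], [0.998, -0.055, 0.0], [0.0, -0.0, -1.0]]
wrist_force: [1.1, -0.0, -0.9]
finger_gap: 0.093
finger_force: 0.0
```

Call:
step_arm(
  translation=[
    [0.068,0.146,0],
    [0.068,0.146,0],
    [0.068,0.146,0],
    [0.068,0.146,0],
  ],
  turn=[
    [0,0,0],
    [0,0,0],
    [0,0,0],
    [0,0,0],
  ],
  grip=[0.6,0.6,0.6,0.6],
)

```text
t: 1.3
position: [0.4487, -0.0557, 0.2017]
orientation: [[0.056, 0.998, -0.001], [0.998, -0.056, -0.0], [-0.0, -0.001, -1.0]]
wrist_force: [0.2, -1.2, 1.2]
finger_gap: 0.0654
finger_force: 0.0
```

```bash
cat > w.py <<'E'
from h import *
from bench import env
def shot(f):
    o=env.get_obs();c=env.capture("wrist");np.savez(f,obs_p=o["position"],obs_R=o["orientation"],**c)
    cv2.imwrite(f"pics/{f}.png",c["pixels"][:,:,::-1]);return o,c
def st():
    o=env.get_obs();print("t",round(o["t"],2),"p",np.round(o["position"],4).tolist(),"R",np.round(o["orientation"],4).tolist(),"F",np.round(o["wrist_force"],1).tolist(),"j",np.round(o["joints"],2).tolist(),"gap",round(o["finger_gap"],4),"ff",round(o["finger_force"],1));return o
E
python3 - <<'E'
from w import *
o,c=shot("w1");st();print(np.round(c["mount"],3).tolist())
cm=cam(c,o);hsv=cv2.cvtColor(c["pixels"],cv2.COLOR_RGB2HSV).astype(int);H,S,V=[hsv[...,i] for i in range(3)]
red=((H<6)|(H>174))&(S>150)&(V>80)
k,l,s,_=cv2.connectedComponentsWithStats(red.astype(np.uint8));red=l==1+s[1:,4].argmax();print(s[1:,4].max())
pts=plane(cm,uvof(red),[0,0,.008],np.array([0,0,1.]));r=cv2.minAreaRect((pts[:,:2]*1000).astype(np.float32));print(r)
P=cloud(c,cm);q=P[(c["range_z"]>0)&(V<70)];q=q[(q[:,2]>.035)&(q[:,2]<.045)];r=cv2.minAreaRect((q[:,:2]*1000).astype(np.float32));print("rib",r)
E
```

```text
t 1.35 p [0.4485, -0.0564, 0.2018] R [[0.058, 0.9983, -0.0009], [0.9983, -0.058, -0.0003], [-0.0003, -0.0009, -1.0]] F [-0.1, 0.1, -0.9] j [-0.37, 0.09, 1.78, -0.0, 1.27, -0.31] gap 0.0615 ff 0.0
[[0.0, -0.969, -0.247, 0.067], [1.0, -0.0, 0.0, 0.0], [-0.0, -0.247, 0.969, -0.166], [0.0, 0.0, 0.0, 1.0]]
4799
((451.3871154785156, -59.016395568847656), (127.13243865966797, 78.14790344238281), 86.77483367919922)
rib ((570.1021728515625, -100.56314849853516), (105.51033020019531, 264.3983154296875), 81.53626251220703)
```

View pics/w1.png

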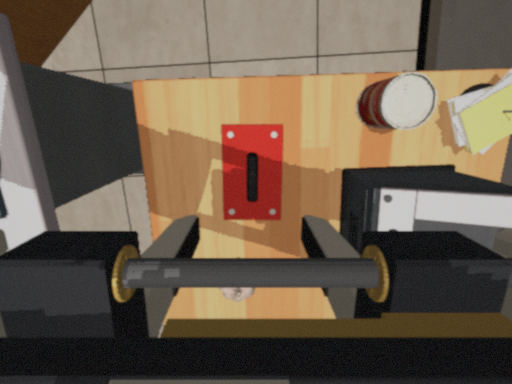

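The wrist view shows the cover at about (252,172) with its rib at (252,177), the tin at upper right and the console at right.

Call:
step_arm(
  translation=[
    [0.002,0,-0.08],
    [0.002,0,-0.16],
    [0.002,0,-0.24],
    [0.002,0,-0.3],
    [0.002,0,-0.34],
    [0.002,0,-0.34],
  ],
  turn=[
    [0,0,0],
    [0,0,0],
    [0,0,0],
    [0,0,0],
    [0,0,0],
    [0,0,0],
  ],
  grip=[0.6,0.6,0.6,0.6,0.6,0.6],
)

```text
t: 1.95
position: [0.4472, -0.0569, 0.0297]
orientation: [[0.061, 0.998, -0.006], [0.998, -0.061, 0.002], [0.002, -0.006, -1.0]]
wrist_force: [-1.3, -0.0, -0.2]
finger_gap: 0.0559
finger_force: 0.0
```

```bash
python3 -c "
from w import *
st()"
```

```text
t 1.95 p [0.4472, -0.0569, 0.0297] R [[0.0614, 0.9981, -0.0058], [0.9981, -0.0614, 0.002], [0.0016, -0.006, -1.0]] F [-1.3, -0.0, -0.2] j [-0.37, 0.32, 2.0, -0.0, 0.83, -0.31] gap 0.0559 ff 0.0
```

Call:
step_arm(
  translation=[
    [0.002,0,-0.02],
    [0.004,0.002,-0.035],
    [0.004,0.002,-0.035],
    [0.004,0.002,-0.035],
    [0.004,0.002,-0.035],
    [0.004,0.002,-0.035],
    [0.004,0.002,-0.035],
    [0.004,0.002,-0.035],
  ],
  turn=[
    [0,0,0],
    [0,0,0],
    [0,0,0],
    [0,0,0],
    [0,0,0],
    [0,0,0],
    [0,0,0],
    [0,0,0],
  ],
  grip=[0.6,0.6,0.6,0,0,0,0,0],
)

```text
t: 2.75
position: [0.4521, -0.0552, 0.0148]
orientation: [[0.059, 0.998, 0.0], [0.998, -0.059, -0.0], [-0.0, 0.0, -1.0]]
wrist_force: [-0.4, -0.1, -0.9]
finger_gap: 0.0203
finger_force: 0.0
```

```bash
python3 -c "
from w import *
st()"
```

```text
t 2.75 p [0.4521, -0.0552, 0.0148] R [[0.0586, 0.9983, 0.0004], [0.9983, -0.0586, -0.0002], [-0.0001, 0.0004, -1.0]] F [-0.4, -0.1, -0.9] j [-0.37, 0.35, 2.01, -0.0, 0.79, -0.31] gap 0.0203 ff 0.0
```

Call:
step_arm(
  translation=[
    [0,0,-0.002],
    [0,0,-0.002],
    [0,0,-0.002],
    [0,0,-0.002],
    [0,0,0.02],
    [0,0,0.05],
    [0,0,0.08],
    [0,0,0.08],
  ],
  turn=[
    [0,0,0],
    [0,0,0],
    [0,0,0],
    [0,0,0],
    [0,0,0],
    [0,0,0],
    [0,0,0],
    [0,0,0],
  ],
  grip=[0,0,0,0,0,0,0,0],
)

```text
t: 3.55
position: [0.4532, -0.0556, 0.0563]
orientation: [[0.059, 0.998, 0.003], [0.998, -0.059, -0.001], [-0.001, 0.003, -1.0]]
wrist_force: [0.7, -0.7, -4.3]
finger_gap: 0.0136
finger_force: 30.0
```

```bash
python3 -c "
from w import *
st()"
```

```text
t 3.55 p [0.4532, -0.0556, 0.0563] R [[0.0587, 0.9983, 0.0033], [0.9983, -0.0587, -0.0012], [-0.001, 0.0034, -1.0]] F [0.7, -0.7, -4.3] j [-0.37, 0.28, 1.97, 0.0, 0.89, -0.31] gap 0.0136 ff 30.0
```

```bash
cat >> w.py <<'E'
from f import Rf
def Rt(psi): F=Rf(psi);return np.c_[F[:,1],F[:,0],-F[:,2]]
def go(target,Rg,o=None):
    o=o or st();d=(np.array(target)-o["position"])/.5
    rv=Ro.from_matrix(Rg@np.array(o["orientation"]).T).as_rotvec()/np.radians(60)
    print("shift",d.round(4).tolist(),"turn",rv.round(4).tolist())
E
python3 - <<'E'
from w import *
psi=np.radians(-1.1);F=Rf(psi);O=np.array([.645,-.155,.128])
T=O-.05*F[:,1]-.11*F[:,0]+.12*F[:,2];print(T);go(T,Rt(psi));print(env.capture("wrist")["camera_matrix"])
E
```

```text
[ 0.49476924 -0.20212464  0.19288442]
t 3.55 p [0.4532, -0.0556, 0.0563] R [[0.0587, 0.9983, 0.0033], [0.9983, -0.0587, -0.0012], [-0.001, 0.0034, -1.0]] F [0.7, -0.7, -4.3] j [-0.37, 0.28, 1.97, 0.0, 0.89, -0.31] gap 0.0136 ff 30.0
shift [0.0831, -0.293, 0.2731] turn [-0.0145, -0.3965, 0.0374]
[[274.68870659   0.         249.97911627]
 [  0.         274.68870659 189.34503972]
 [  0.           0.           1.        ]]
```

Call:
step_arm(
  translation=[
    [0,0,0.08],
    [0,0,0.16],
    [0.02,-0.05,0.22],
    [0.04,-0.12,0.27],
    [0.06,-0.2,0.273],
    [0.08,-0.26,0.273],
    [0.083,-0.293,0.273],
    [0.083,-0.293,0.273],
  ],
  turn=[
    [0,0,0],
    [0,-0.05,0],
    [0,-0.13,0],
    [-0.01,-0.22,0.02],
    [-0.014,-0.3,0.037],
    [-0.014,-0.36,0.037],
    [-0.014,-0.396,0.037],
    [-0.014,-0.396,0.037],
  ],
  grip=[0,0,0,0,0,0,0,0],
)

```text
t: 4.4
position: [0.492, -0.2035, 0.1895]
orientation: [[0.023, 0.916, 0.401], [1.0, -0.022, -0.007], [0.003, 0.401, -0.916]]
wrist_force: [-0.1, -0.2, -3.6]
finger_gap: 0.0135
finger_force: 30.0
```

Call:
step_arm(
  translation=[
    [0,0,0],
    [0,0,0],
    [0,0,0],
  ],
  turn=[
    [0,0,0],
    [0,0,0],
    [0,0,0],
  ],
  grip=[0,0,0],
)

```text
t: 4.7
position: [0.4935, -0.2004, 0.1908]
orientation: [[0.017, 0.915, 0.402], [1.0, -0.017, -0.005], [0.002, 0.402, -0.916]]
wrist_force: [0.2, -0.4, -3.4]
finger_gap: 0.0137
finger_force: 30.0
```

Run:
```python
from w import *
o,c=shot("w2");st()
```

```text
t 4.75 p [0.4936, -0.2006, 0.191] R [[0.0173, 0.9152, 0.4026], [0.9998, -0.0165, -0.0054], [0.0017, 0.4027, -0.9153]] F [-0.3, -0.3, -3.4] j [-0.8, 0.04, 1.96, 0.38, 0.89, -0.99] gap 0.0137 ff 30.0
```

View pics/w2.png

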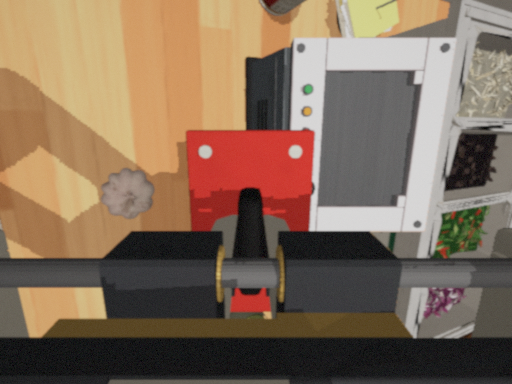

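The wrist view shows the recess at u 320–415, v 70–207, with corner stops at upper right (415,77) and lower right (402,205). The held cover's far edge is at v=131, u 187–313, and the garlic at (127,193) is untouched.

```bash
cat > m.py <<'E'
from h import *
from f import Rf
import sys
def load(f):
    c=dict(np.load(f+".npz"));o={"position":c["obs_p"],"orientation":c["obs_R"]};return c,o
def cross(line,th):  # subpixel crossings
    s=line.astype(float)-th;i=np.nonzero(s[:-1]*s[1:]<0)[0];return i+s[i]/(s[i]-s[i+1])
def fit(pts):
    vx,vy,x,y=cv2.fitLine(pts.astype(np.float32),cv2.DIST_HUBER,0,.01,.01).ravel();return np.array([x,y]),np.array([vx,vy])
if __name__=="__main__":
    c,o=load("w2");cm=cam(c,o);P=cloud(c,cm);g=cv2.cvtColor(c["pixels"],cv2.COLOR_RGB2GRAY);T=np.array(o["orientation"]);p=np.array(o["position"])
    psi=np.radians(-1.0);F=Rf(psi);n=F[:,2]
    ok=c["range_z"]>0
    fl=np.zeros_like(ok);fl[90:190,335:400]=1
    A=P[fl&ok];x=np.linalg.lstsq(np.c_[A[:,:2],np.ones(len(A))],A[:,2],rcond=None)[0];print("floor tilt",np.degrees(np.arctan(np.hypot(*x[:2]))),"yaw",np.degrees(np.arctan2(x[1],x[0])),"n.floor",np.median(A@n))
    lipm=np.zeros_like(ok);lipm[60:200,425:440]=1;print("lip n",np.median(P[lipm&ok]@n),g[100:110,428:432].mean(),g[130:140,350:380].mean())
    h0=np.median(A@n)
    print("profile row140",g[140,308:340].tolist(),g[140,395:430].tolist());print("col365",g[58:80,365].tolist(),g[198:216,365].tolist())
    def edge(kind,h):
        q=[]
        if kind in "LR":
            for u in range(335,395,2):
                a,b=(60,85) if kind=="L" else (198,216)
                k=cross(g[a:b,u],140)
                if len(k): q.append((u,a+(k[-1] if kind=="L" else k[0])))
        else:
            for v in range(90,190,2):
                a,b=(310,340) if kind=="D" else (395,430)
                k=cross(g[v,a:b],140)
                if len(k): q.append((a+(k[-1] if kind=="D" else k[0]),v))
        w=plane(cm,q,n*h,n)@F;return fit(w[:,:2]*1000)
    for kind in "LRDU":
        for h in (h0,h0+.008):
            x0,d=edge(kind,h);ang=np.degrees(np.arctan2(d[1],d[0]));print(kind,round(h-h0,3),"pt",x0.round(1),"ang",round(ang%180,2))
    # cover in tool frame
    hsv=cv2.cvtColor(c["pixels"],cv2.COLOR_RGB2HSV).astype(int);red=((hsv[...,0]<8)|(hsv[...,0]>172))&(hsv[...,1]>140)&(hsv[...,2]>70)
    red[232:]=0;r8=(red*255).astype(np.uint8)
    q=P[red&ok];print("cover top tool z",np.median((q-p)@T[:,2]))
    zc=.006
    def ce(pts): w=(plane(cm,pts,p+zc*T[:,2],T[:,2])-p)@T;return fit(w[:,:2]*1000)
    top=[(u,np.nonzero(red[:,u])[0].min()-.5) for u in range(195,306,3)]
    lf=[(np.nonzero(red[v])[0].min()-.5,v) for v in range(138,222,3)]
    rt=[(np.nonzero(red[v])[0].max()+.5,v) for v in range(138,222,3)]
    for nm,e in (("top",top),("left",lf),("right",rt)):
        x0,d=ce(e);print("cover",nm,x0.round(2),"ang",round(np.degrees(np.arctan2(d[1],d[0]))%180,2))
E
python3 m.py
```

```text
floor tilt 23.920744233914444 yaw -1.0462016355841792 n.floor -0.1466694140330492
lip n -0.13880941517273063 212.125 102.25666666666666
profile row140 [103, 102, 103, 106, 103, 129, 172, 202, 212, 212, 207, 203, 187, 148, 114, 106, 107, 102, 100, 102, 108, 102, 105, 104, 106, 105, 104, 104, 106, 104, 103, 104] [100, 101, 103, 105, 102, 101, 103, 101, 105, 104, 102, 87, 80, 74, 75, 77, 83, 91, 127, 170, 201, 211, 213, 214, 213, 213, 213, 212, 213, 213, 213, 214, 213, 213, 213]
col365 [212, 213, 212, 212, 212, 212, 213, 213, 212, 212, 209, 191, 142, 99, 102, 105, 103, 101, 106, 104, 103, 103] [99, 99, 97, 99, 100, 97, 98, 105, 142, 189, 211, 214, 214, 214, 215, 214, 214, 214]
L 0.0 pt [638.7 -78.3] ang 0.18
L 0.008 pt [635.8 -79.6] ang 0.18
R 0.0 pt [ 655.7 -215.2] ang 0.04
R 0.008 pt [ 652.3 -212.7] ang 0.04
D 0.0 pt [ 604.1 -154.9] ang 90.01
D 0.008 pt [ 602.1 -154.1] ang 90.01
U 0.0 pt [ 698.  -145.8] ang 89.91
U 0.008 pt [ 693.3 -145.2] ang 89.91
cover top tool z 0.006216913138309193
cover top [61.07  0.37] ang 89.22
cover left [ 30.36 -39.22] ang 179.8
cover right [26.21 69.73] ang 107.09
```

```bash
cat >> w.py <<'E'
PSI=np.radians(-1.0);FF=Rf(PSI);O=FF@np.array([.6437,-.1461,-.1467])
def tcp(x,y,z): return O+FF@np.array([x,y,z])   # face coords, m
def fc(p): return (np.array(p)-O)@FF
E
python3 - <<'E'
from w import *
print("O",O);go(tcp(0,.0038,.045),Rt(PSI))
E
```

```text
O [ 0.64506903 -0.15738198  0.12779926]
t 4.75 p [0.4936, -0.2006, 0.191] R [[0.0173, 0.9152, 0.4026], [0.9998, -0.0165, -0.0054], [0.0017, 0.4027, -0.9153]] F [-0.3, -0.3, -3.4] j [-0.8, 0.04, 1.96, 0.38, 0.89, -0.99] gap 0.0137 ff 30.0
shift [0.2664, 0.0946, -0.0442] turn [-0.0017, -0.0042, -0.0001]
```

Call:
step_arm(
  translation=[
    [0.06,0.02,0],
    [0.13,0.045,0],
    [0.2,0.07,-0.01],
    [0.25,0.085,-0.03],
    [0.266,0.095,-0.044],
    [0.266,0.095,-0.044],
    [0.266,0.095,-0.044],
    [0.266,0.095,-0.044],
  ],
  turn=[
    [0,0,0],
    [0,0,0],
    [0,-0.004,0],
    [0,-0.004,0],
    [0,-0.004,0],
    [0,-0.004,0],
    [0,-0.004,0],
    [0,-0.004,0],
  ],
  grip=[0,0,0,0,0,0,0,0],
)

```text
t: 5.55
position: [0.6257, -0.1545, 0.1695]
orientation: [[0.02, 0.913, 0.407], [1.0, -0.018, -0.007], [0.001, 0.407, -0.913]]
wrist_force: [0.7, -0.7, -3.1]
finger_gap: 0.014
finger_force: 30.0
```

Run:
```python
from w import *
o=st();print("fc",fc(o["position"])*1000);go(tcp(0,.0038,.026),Rt(PSI),o)
```

```text
t 5.55 p [0.6257, -0.1545, 0.1695] R [[0.0196, 0.9133, 0.4069], [0.9998, -0.0185, -0.0067], [0.0014, 0.4069, -0.9135]] F [0.7, -0.7, -3.1] j [-0.53, 0.24, 1.77, 0.29, 0.78, -0.68] gap 0.014 ff 30.0
fc [-0.81057872  2.54029165 45.95862386]
shift [0.0178, 0.0022, -0.0358] turn [-0.0013, 0.0002, 0.0021]
```

Call:
step_arm(
  translation=[
    [0.005,0.001,-0.01],
    [0.012,0.002,-0.024],
    [0.018,0.002,-0.036],
    [0.018,0.002,-0.036],
    [0.018,0.002,-0.036],
  ],
  turn=[
    [0,0,0],
    [0,0,0],
    [0,0,0.002],
    [0,0,0.002],
    [0,0,0.002],
  ],
  grip=[0,0,0,0,0],
)

```text
t: 6.05
position: [0.6353, -0.1532, 0.1505]
orientation: [[0.017, 0.914, 0.406], [1.0, -0.016, -0.005], [0.002, 0.406, -0.914]]
wrist_force: [1.1, -0.1, -3.2]
finger_gap: 0.0138
finger_force: 30.0
```

```bash
python3 - <<'E'
from w import *
o,c=shot("w3");st();print("fc",fc(o["position"])*1000)
E
python3 -c "
import cv2;a=cv2.imread('pics/w3.png');cv2.imwrite('pics/w3c.png',cv2.resize(a[60:240,130:400],None,fx=2.9,fy=2.9,interpolation=cv2.INTER_CUBIC))"
```

```text
t 6.1 p [0.6354, -0.1532, 0.1509] R [[0.0171, 0.9134, 0.4066], [0.9999, -0.0164, -0.0053], [0.0018, 0.4067, -0.9136]] F [-0.3, 0.3, -4.1] j [-0.52, 0.28, 1.77, 0.3, 0.74, -0.69] gap 0.0142 ff 30.0
fc [ 0.23123495  4.0537478  24.76496696]
```

View pics/w3c.png

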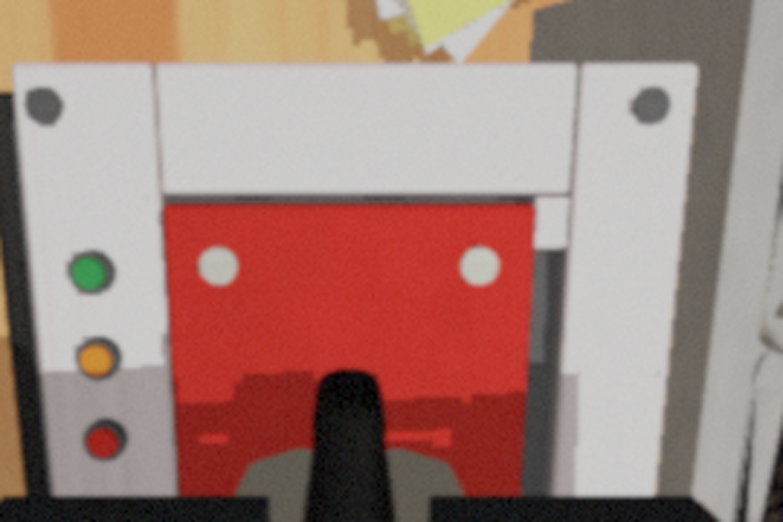

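The crop shows the cover's left edge just inside the recess rim (dark gap at crop v≈198). The right corner stop is at (550,222), and the lower edge is about at the rim.

```bash
cat > m3.py <<'E'
from m import *
from w import fc,FF,O
f=sys.argv[1]
c,o=load(f);cm=cam(c,o);T=np.array(o["orientation"]);p=np.array(o["position"]);n=FF[:,2]
tz=fc(p)[2]
px=c["pixels"].astype(float)
hsv=cv2.cvtColor(c["pixels"],cv2.COLOR_RGB2HSV).astype(int)
red=((hsv[...,0]<8)|(hsv[...,0]>172))&(hsv[...,1]>140)&(hsv[...,2]>70)
k,l,s,_=cv2.connectedComponentsWithStats(red.astype(np.uint8));red=l==1+s[1:,4].argmax()
def onp(q,h): return (plane(cm,q,O+h*n,n)-O)@FF
hc=tz-.0062
top=[(u,np.nonzero(red[:,u])[0].min()-.5) for u in range(195,308,3)]
lf=[(np.nonzero(red[v])[0].min()-.5,v) for v in range(138,190,3)]
rt=[(np.nonzero(red[v])[0].max()+.5,v) for v in range(138,190,3)]
for nm,e in(("top",top),("low",lf),("up",rt)):
    w=onp(e,hc)[:,:2]*1000;x0,d=fit(w);print("cover",nm,x0.round(2),round(np.degrees(np.arctan2(d[1],d[0]))%180,2))
g=cv2.cvtColor(c["pixels"],cv2.COLOR_RGB2GRAY)
q=[]
for u in range(195,308,3):
    kx=cross(g[105:135,u],150)
    if len(kx): q.append((u,105+kx[0]))
w=onp(q,.008)[:,:2]*1000;x0,d=fit(w);print("rim L",x0.round(2),round(np.degrees(np.arctan2(d[1],d[0]))%180,2))
q=[]
for v in range(148,185,3):
    kx=cross(g[v,312:350],140);
    if len(kx): q.append((312+kx[-1],v))
w=onp(q,.008)[:,:2]*1000;x0,d=fit(w);print("rim U",x0.round(2),round(np.degrees(np.arctan2(d[1],d[0]))%180,2),len(q))
# stop inner end & lower panel line (row 115)
print("row110",g[110,176:192].tolist(),g[110,322:336].tolist())
print("panel lines", onp([(130+156/2.9,60+150/2.9),(130+577/2.9,60+150/2.9)],.008)[:,:2]*1000)
print("stop low edge",onp([(130+567/2.9,60+248/2.9)],.008)*1000)
E
python3 m3.py w3
```

```text
cover top [-0.1  65.37] 179.98
cover low [-38.73  44.27] 89.81
cover up [39.88 45.33] 90.72
rim L [-0.14 67.03] 180.0
rim U [50.22 42.6 ] 90.1 12
row110 [201, 201, 203, 202, 202, 201, 199, 189, 174, 177, 193, 201, 201, 201, 203, 203] [203, 202, 201, 202, 194, 171, 160, 184, 199, 201, 202, 202, 203, 202]
panel lines [[-41.86287173  76.15896093]
 [ 51.05024204  76.12815563]]
stop low edge [[50.27913148 54.68616055  8.        ]]
```

Call:
step_arm(
  translation=[
    [0.001,0,-0.005],
    [0.003,0,-0.009],
    [0.005,0,-0.014],
    [0.007,-0.001,-0.018],
    [0.007,-0.001,-0.018],
    [0.007,-0.001,-0.018],
  ],
  turn=[
    [0,0,0],
    [0,0,0],
    [0,0,0],
    [0,0,0],
    [0,0,0],
    [0,0,0],
  ],
  grip=[0,0,0,0,0,0],
)

```text
t: 6.7
position: [0.6389, -0.1537, 0.142]
orientation: [[0.017, 0.913, 0.407], [1.0, -0.016, -0.005], [0.002, 0.407, -0.914]]
wrist_force: [-0.3, -0.1, -3.2]
finger_gap: 0.0135
finger_force: 30.0
```

```bash
python3 - <<'E'
from w import *
o,c=shot("w4");st();print("fc",fc(o["position"])*1000)
E
python3 m3.py w4
```

```text
t 6.75 p [0.6389, -0.1537, 0.1421] R [[0.0171, 0.9133, 0.4069], [0.9999, -0.0163, -0.0055], [0.0016, 0.4069, -0.9135]] F [-0.2, -0.4, -2.2] j [-0.52, 0.29, 1.77, 0.3, 0.72, -0.69] gap 0.0143 ff 30.0
fc [ 0.10233268  3.60467384 15.45619418]
cover top [ 3.25 64.92] 179.99
cover low [-39.34  44.41] 90.18
cover up [39.99 43.99] 89.3
rim L [ 3.27 66.91] 179.97
rim U [50.24 43.2 ] 90.09 13
row110 [200, 201, 201, 195, 179, 172, 186, 197, 201, 201, 202, 202, 200, 200, 201, 200] [201, 201, 201, 202, 199, 202, 200, 201, 195, 171, 151, 172, 192, 199]
panel lines [[-39.82615132  75.43707327]
 [ 48.34291193  75.42287323]]
stop low edge [[47.61560479 55.0718524   8.        ]]
```

Call:
step_arm(
  translation=[
    [0.001,0,-0.002],
    [0.002,0,-0.004],
    [0.002,0,-0.004],
  ],
  turn=[
    [0,0,0],
    [0,0,0],
    [0,0,0],
  ],
  grip=[0,0,0],
)

```text
t: 7.05
position: [0.6397, -0.1537, 0.141]
orientation: [[0.017, 0.913, 0.407], [1.0, -0.016, -0.006], [0.001, 0.407, -0.913]]
wrist_force: [-5.3, 1.1, 4.3]
finger_gap: 0.014
finger_force: 30.0
```

Call:
step_arm(
  translation=[
    [0.0005,0,-0.001],
    [0.001,0,-0.002],
    [0.001,0,-0.002],
  ],
  turn=[
    [0,0,0],
    [0,0,0],
    [0,0,0],
  ],
  grip=[0,0,0],
)

```text
t: 7.35
position: [0.6398, -0.1538, 0.141]
orientation: [[0.016, 0.913, 0.407], [1.0, -0.015, -0.006], [0.001, 0.407, -0.913]]
wrist_force: [-13.4, 0.3, 12.3]
finger_gap: 0.0137
finger_force: 30.0
```

Run:
```python
from w import *
o=st();print("fc",fc(o["position"])*1000)
```

```text
t 7.35 p [0.6398, -0.1538, 0.141] R [[0.0162, 0.9131, 0.4073], [0.9999, -0.015, -0.0061], [0.0006, 0.4074, -0.9133]] F [-13.4, 0.3, 12.3] j [-0.52, 0.3, 1.77, 0.3, 0.72, -0.69] gap 0.0137 ff 30.0
fc [ 0.46205364  3.5338824  14.21887657]
```

Call:
step_arm(
  translation=[
    [-0.001,0,0.003],
    [-0.001,0,0.003],
    [-0.001,0,0.003],
    [-0.001,0,0.003],
    [-0.001,0,0.003],
    [-0.001,0,0.003],
  ],
  turn=[
    [0,0,0],
    [0,0,0],
    [0,0,0],
    [0,0,0],
    [0,0,0],
    [0,0,0],
  ],
  grip=[0,0,0.36,0.36,0.36,0.36],
)

```text
t: 7.95
position: [0.6402, -0.1538, 0.1406]
orientation: [[0.017, 0.913, 0.407], [1.0, -0.016, -0.006], [0.001, 0.407, -0.913]]
wrist_force: [-0.2, -0.6, -0.4]
finger_gap: 0.0328
finger_force: 0.0
```

Call:
step_arm(
  translation=[
    [-0.004,0,0.009],
    [-0.016,0,0.036],
    [-0.036,0,0.08],
    [-0.06,-0.02,0.13],
    [-0.06,-0.05,0.15],
    [-0.06,-0.05,0.15],
  ],
  turn=[
    [0,0,0],
    [0,0,0],
    [0,0,0],
    [0,0,0],
    [0,0,0],
    [0,0,0],
  ],
  grip=[0.36,0.36,0.36,0.36,0.36,0.36],
)

```text
t: 8.55
position: [0.6109, -0.181, 0.2195]
orientation: [[0.019, 0.911, 0.412], [1.0, -0.016, -0.01], [-0.002, 0.412, -0.911]]
wrist_force: [0.5, 0.2, 0.9]
finger_gap: 0.0333
finger_force: 0.0
```

Run:
```python
from w import *
o,c=shot("w5");st();print("fc",fc(o["position"])*1000)
```

```text
t 8.6 p [0.6102, -0.1797, 0.2176] R [[0.0186, 0.9122, 0.4094], [0.9998, -0.0169, -0.0077], [-0.0001, 0.4094, -0.9123]] F [-0.8, -0.3, -0.1] j [-0.59, 0.18, 1.72, 0.29, 0.9, -0.72] gap 0.0336 ff 0.0
fc [  6.42923401 -24.20990241  97.47710407]
```

View pics/w5.png

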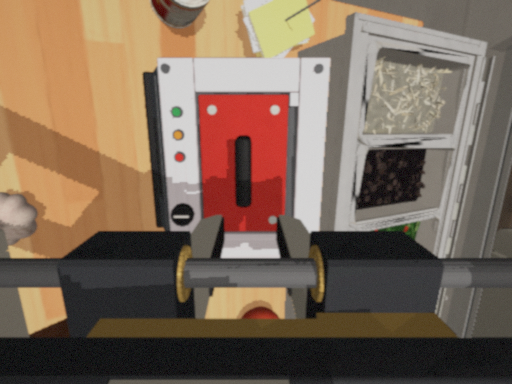

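The cover lies in the recess at u 198–290, v 95–232, with the open joint at u≈294 to its right. I'm checking its height numerically while working out the move to the pick.

```bash
cat >> w.py <<'E'
RV=np.c_[[-np.sin(PSI),np.cos(PSI),0],[np.cos(PSI),np.sin(PSI),0],[0,0,-1]]
E
python3 - <<'E'
from w import *
from m import load
c,o=load("w5");cm=cam(c,o);P=(cloud(c,cm)-O)@FF
print("cover top z at 4 spots",[np.median(P[v-5:v+5,u-5:u+5,2]).round(4) for u,v in((215,130),(275,130),(215,205),(270,200))],"lips",[np.median(P[v-4:v+4,u-4:u+4,2]).round(4) for u,v in((245,75),(315,150),(185,140))])
go([.433,-.391,.2],RV)
E
```

```text
cover top z at 4 spots [np.float64(0.0079), np.float64(0.0081), np.float64(0.008), np.float64(0.0082)] lips [np.float64(0.008), np.float64(0.008), np.float64(0.0081)]
t 8.6 p [0.6102, -0.1797, 0.2176] R [[0.0186, 0.9122, 0.4094], [0.9998, -0.0169, -0.0077], [-0.0001, 0.4094, -0.9123]] F [-0.8, -0.3, -0.1] j [-0.59, 0.18, 1.72, 0.29, 0.9, -0.72] gap 0.0336 ff 0.0
shift [-0.3544, -0.4225, -0.0351] turn [0.0073, 0.4028, 0.001]
```

Call:
step_arm(
  translation=[
    [-0.06,-0.06,0.02],
    [-0.12,-0.13,0.02],
    [-0.18,-0.2,0.01],
    [-0.24,-0.28,0],
    [-0.31,-0.36,-0.02],
    [-0.354,-0.422,-0.035],
    [-0.354,-0.422,-0.035],
    [-0.354,-0.422,-0.035],
  ],
  turn=[
    [0,0.05,0],
    [0.001,0.12,0],
    [0.002,0.2,0],
    [0.004,0.28,0],
    [0.006,0.35,0],
    [0.007,0.403,0.001],
    [0.007,0.403,0.001],
    [0.007,0.403,0.001],
  ],
  grip=[0.45,0.45,0.45,0.45,0.45,0.45,0.45,0.45],
)

```text
t: 9.4
position: [0.4326, -0.389, 0.1966]
orientation: [[0.018, 1.0, -0.004], [1.0, -0.018, 0.005], [0.005, -0.004, -1.0]]
wrist_force: [-0.5, 0.1, 0.8]
finger_gap: 0.042
finger_force: 0.0
```

Call:
step_arm(
  translation=[
    [0,0,0],
    [0,0,0],
    [0,0,0],
  ],
  turn=[
    [0,0,0],
    [0,0,0],
    [0,0,0],
  ],
  grip=[0.45,0.45,0.45],
)

```text
t: 9.7
position: [0.4336, -0.3886, 0.1986]
orientation: [[0.015, 1.0, -0.002], [1.0, -0.015, 0.001], [0.001, -0.002, -1.0]]
wrist_force: [-0.4, -0.4, -0.4]
finger_gap: 0.0419
finger_force: 0.0
```

```bash
cat > mp.py <<'E'
from w import *
def pickm(f):
    o,c=shot(f);st();cm=cam(c,o);P=cloud(c,cm);hsv=cv2.cvtColor(c["pixels"],cv2.COLOR_RGB2HSV).astype(int)
    b=(hsv[...,0]>100)&(hsv[...,0]<130)&(hsv[...,1]>140);k,l,s,_=cv2.connectedComponentsWithStats(b.astype(np.uint8));b=l==1+s[1:,4].argmax();print("blue",s[1:,4].max(),s[1:][s[1:,4].argmax()])
    q=P[b&(c["range_z"]>0)];t=q[q[:,2]>np.percentile(q[:,2],97)-.003];print("zmax",np.percentile(q[:,2],97),"top rect",cv2.minAreaRect((t[:,:2]*1000).astype(np.float32)))
    # stand top
    a=P[(c["range_z"]>0)&(abs(P[...,2]-.07)<.0025)&(np.hypot(P[...,0]-.433,P[...,1]+.391)<.06)];print("stand",len(a),cv2.minAreaRect((a[:,:2]*1000).astype(np.float32)))
    return o,c
E
python3 - <<'E'
from mp import *
pickm("w6")
E
```

```text
t 9.75 p [0.4335, -0.3888, 0.1986] R [[0.0154, 0.9999, -0.0023], [0.9999, -0.0154, 0.0013], [0.0013, -0.0023, -1.0]] F [0.3, -0.1, -0.1] j [-0.92, 0.33, 1.48, -0.0, 1.33, -0.91] gap 0.0418 ff 0.0
blue 169 [244 193  15  15 169]
zmax 0.13088989966379 top rect ((434.2272644042969, -391.14459228515625), (13.10914421081543, 11.621591567993164), 89.12555694580078)
stand 2363 ((433.7580261230469, -391.69024658203125), (60.083316802978516, 60.56406784057617), 12.65661334991455)
```

View pics/w6.png

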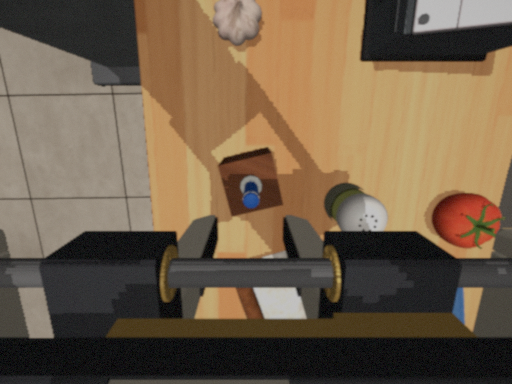

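The view shows the pick's handle top at (251,200) over its stand, between the open fingers. The shaker at (360,214) and garlic at (237,18) are clear.

Call:
step_arm(
  translation=[
    [0.001,-0.005,-0.05],
    [0.001,-0.005,-0.12],
    [0.001,-0.005,-0.18],
    [0.001,-0.005,-0.22],
    [0.001,-0.005,-0.236],
    [0.001,-0.005,-0.236],
    [0.001,-0.005,-0.236],
    [0.001,-0.005,-0.236],
  ],
  turn=[
    [0,0,0],
    [0,0,0],
    [0,0,0],
    [0,0,0],
    [0,0,0],
    [0,0,0],
    [0,0,0],
    [0,0,0],
  ],
  grip=[0.45,0.45,0.45,0.45,0.45,0.45,0.45,0.45],
)

```text
t: 10.55
position: [0.4342, -0.393, 0.0816]
orientation: [[0.017, 1.0, -0.001], [1.0, -0.017, -0.0], [-0.0, -0.001, -1.0]]
wrist_force: [0.2, -0.3, -0.0]
finger_gap: 0.0419
finger_force: 0.0
```

Call:
step_arm(
  translation=[
    [0,0,0],
    [0,0,0],
    [0,0,0],
    [0,0,0],
    [0,0,0],
    [0,0,0],
  ],
  turn=[
    [0,0,0],
    [0,0,0],
    [0,0,0],
    [0,0,0],
    [0,0,0],
    [0,0,0],
  ],
  grip=[0,0,0,0,0,0],
)

```text
t: 11.15
position: [0.4335, -0.3923, 0.0803]
orientation: [[0.017, 1.0, -0.003], [1.0, -0.017, 0.002], [0.002, -0.003, -1.0]]
wrist_force: [-0.4, 0.7, 1.9]
finger_gap: 0.0144
finger_force: 30.0
```

Run:
```python
from w import *
st()
```

```text
t 11.15 p [0.4335, -0.3923, 0.0803] R [[0.0168, 0.9999, -0.0027], [0.9999, -0.0168, 0.0016], [0.0016, -0.0027, -1.0]] F [-0.4, 0.7, 1.9] j [-0.93, 0.45, 1.62, -0.0, 1.07, -0.91] gap 0.0144 ff 30.0
```

Call:
step_arm(
  translation=[
    [0,0,0.02],
    [0,0,0.06],
    [0,0,0.12],
    [0,0,0.2],
    [0,0,0.28],
    [0,0,0.32],
    [0,0,0.32],
    [0,0,0.32],
  ],
  turn=[
    [0,0,0],
    [0,0,0],
    [0,0,0],
    [0,0,0],
    [0,0,0],
    [0,0,0],
    [0,0,0],
    [0,0,0],
  ],
  grip=[0,0,0,0,0,0,0,0],
)

```text
t: 11.95
position: [0.4332, -0.3919, 0.2397]
orientation: [[0.017, 1.0, -0.003], [1.0, -0.017, 0.002], [0.002, -0.003, -1.0]]
wrist_force: [0.3, 0.6, 0.1]
finger_gap: 0.0146
finger_force: 30.0
```

Run:
```python
from w import *
from mp import *
o=st()
L=.0723
go(tcp(.045,.048,.05+L),Rt(PSI),o)
for n in ("side","scene"):
    c=env.capture(n);cm=cam(c);P=cloud(c,cm);np.savez(n+"2.npz",**c)
    hsv=cv2.cvtColor(c["pixels"],cv2.COLOR_RGB2HSV).astype(int)
    # pick projection check
    K,R,C=cm
    for z in (0.0,.0723):
        w=o["position"]+np.array(o["orientation"])[:,2]*z;q=K@(R.T@(w-C));print(n,(q[:2]/q[2]).round(1))
    cv2.imwrite(f"pics/{n}2.png",c["pixels"][:,:,::-1])
```

```text
t 11.95 p [0.4332, -0.3919, 0.2397] R [[0.0167, 0.9999, -0.0031], [0.9999, -0.0167, 0.002], [0.002, -0.0031, -1.0]] F [0.3, 0.6, 0.1] j [-0.93, 0.31, 1.41, -0.0, 1.42, -0.91] gap 0.0146 ff 30.0
shift [0.4081, 0.5654, 0.0362] turn [-0.0087, -0.4029, -0.0011]
side [242.8 186.2]
side [243.3 218.9]
scene [332.4 127.1]
scene [329.  153.4]
```

Call:
step_arm(
  translation=[
    [0.03,0.05,0.05],
    [0.08,0.12,0.08],
    [0.14,0.19,0.08],
    [0.2,0.27,0.08],
    [0.26,0.35,0.08],
    [0.32,0.43,0.08],
    [0.37,0.5,0.06],
    [0.408,0.565,0.036],
  ],
  turn=[
    [0,-0.05,0],
    [-0.002,-0.1,0],
    [-0.003,-0.15,0],
    [-0.004,-0.21,0],
    [-0.006,-0.28,0],
    [-0.007,-0.34,0],
    [-0.009,-0.4,-0.001],
    [-0.009,-0.403,-0.001],
  ],
  grip=[0,0,0,0,0,0,0,0],
)

```text
t: 12.85
position: [0.6365, -0.1073, 0.2556]
orientation: [[0.018, 0.914, 0.406], [1.0, -0.017, -0.006], [0.001, 0.406, -0.914]]
wrist_force: [-0.3, -0.5, -1.6]
finger_gap: 0.0145
finger_force: 30.0
```

Call:
step_arm(
  translation=[
    [0,0,0],
    [0,0,0],
    [0,0,0],
    [0,0,0],
  ],
  turn=[
    [0,0,0],
    [0,0,0],
    [0,0,0],
    [0,0,0],
  ],
  grip=[0,0,0,0],
)

```text
t: 13.25
position: [0.6372, -0.1111, 0.258]
orientation: [[0.019, 0.913, 0.407], [1.0, -0.017, -0.008], [-0.001, 0.407, -0.914]]
wrist_force: [0.1, -0.2, -0.8]
finger_gap: 0.0146
finger_force: 30.0
```

Run:
```python
from w import *
o,c=shot("w7");st();L=.0723
p=np.array(o["position"]);T=np.array(o["orientation"]);print("fc tcp",fc(p)*1000,"tip",fc(p+T[:,2]*L)*1000)
cm=cam(c,o);K,R,C=cm
for w in (p,p+T[:,2]*L,tcp(.045,.055,0),tcp(.045,-.055,0)):
    q=K@(R.T@(w-C));print((q[:2]/q[2]).round(1))
cv2.imwrite("pics/w7c.png",cv2.resize(c["pixels"][90:290,150:350,::-1],None,fx=3,fy=3,interpolation=cv2.INTER_CUBIC))
```

```text
t 13.3 p [0.6373, -0.1112, 0.2582] R [[0.0193, 0.9132, 0.407], [0.9998, -0.0174, -0.0085], [-0.0007, 0.4071, -0.9134]] F [-0.1, -1.0, -0.7] j [-0.44, 0.16, 1.64, 0.2, 0.96, -0.51] gap 0.015 ff 30.0
fc tcp [ 45.04644196  46.12282601 122.47637103] tip [45.049519   46.02908864 50.17643186]
[249.6 227.1]
[249.7 196.6]
[249.6 175.7]
[249.8 268. ]
```

View pics/w7c.png

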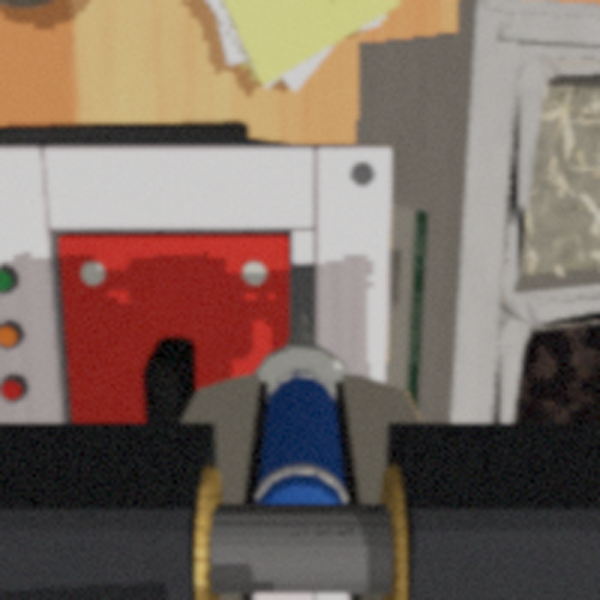

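The crop shows the blue handle gripped, with the collar at crop (300,350). The joint is a dark strip at crop u 291–314, just below the corner stop at (303,245), so the pick lines up with it.

Run:
```python
from m import *
from w import fc,FF,O,tcp,go,Rt,PSI
c,o=load("w7");cm=cam(c,o);px=c["pixels"].astype(float);n=FF[:,2]
lo=[];up=[];g=cv2.cvtColor(c["pixels"],cv2.COLOR_RGB2GRAY)
for v in range(180,203,2):
    r=px[v,236:266,0]-px[v,236:266,1]; k=cross(r,60); lo.append((236+k[-1],v)) if len(k) else 0
    k=cross(g[v,248:266],120); up.append((248+k[-1],v)) if len(k) else 0
for nm,q in(("cover up edge",lo),("rim",up)):
    w=((plane(cm,q,O+.008*n,n)-O)@FF)[:,:2]*1000;print(nm,len(q),np.median(w,0).round(2))
# cover left edge
q=[(u,90+np.nonzero((px[90:200,u,0]-px[90:200,u,1])>80)[0].min()-.5) for u in range(175,240,4)]
w=((plane(cm,q,O+.008*n,n)-O)@FF)[:,:2]*1000;print("cover left",np.median(w,0).round(2))
from scipy.spatial.transform import Rotation as Ro
go(tcp(.0455,.047,.014+.0723),Rt(PSI))
```

```text
cover up edge 12 [41.07 40.14]
rim 9 [50.63 41.22]
cover left [ 1.04 65.26]
t 13.3 p [0.6373, -0.1112, 0.2582] R [[0.0193, 0.9132, 0.407], [0.9998, -0.0174, -0.0085], [-0.0007, 0.4071, -0.9134]] F [-0.1, -1.0, -0.7] j [-0.44, 0.16, 1.64, 0.2, 0.96, -0.51] gap 0.015 ff 30.0
shift [0.0301, 0.0013, -0.0662] turn [0.0007, 0.0004, 0.0018]
```

Call:
step_arm(
  translation=[
    [0.01,0.001,-0.02],
    [0.022,0.002,-0.048],
    [0.03,0.002,-0.066],
    [0.03,0.002,-0.066],
    [0.03,0.002,-0.066],
    [0.03,0.002,-0.066],
  ],
  turn=[
    [0,0,0],
    [0,0,0],
    [0,0,0.002],
    [0,0,0.002],
    [0,0,0.002],
    [0,0,0.002],
  ],
  grip=[0,0,0,0,0,0],
)

```text
t: 13.9
position: [0.6527, -0.1089, 0.2257]
orientation: [[0.016, 0.913, 0.408], [1.0, -0.014, -0.007], [-0.001, 0.408, -0.913]]
wrist_force: [0.3, 0.6, -0.8]
finger_gap: 0.0148
finger_force: 30.0
```

```bash
cat >> w.py <<'E'
def tip(L=.0723):
    o=st();p=np.array(o["position"]);T=np.array(o["orientation"]);print("tip fc",(fc(p+T[:,2]*L)*1000).round(2));return o
E
python3 - <<'E'
from w import *
o=tip()
go(tcp(.0457,.047,.002+.0723),Rt(PSI),o)
E
```

```text
t 13.9 p [0.6527, -0.1089, 0.2257] R [[0.0155, 0.913, 0.4077], [0.9999, -0.0138, -0.0071], [-0.0008, 0.4077, -0.9131]] F [0.3, 0.6, -0.8] j [-0.43, 0.21, 1.66, 0.21, 0.89, -0.51] gap 0.0148 ff 30.0
tip fc [46.04 48.6  14.36]
shift [0.0095, -0.0034, -0.0228] turn [0.0008, 0.001, -0.0019]
```

Call:
step_arm(
  translation=[
    [0.002,0,-0.005],
    [0.004,-0.001,-0.01],
    [0.006,-0.002,-0.015],
    [0.008,-0.003,-0.019],
    [0.008,-0.003,-0.019],
  ],
  turn=[
    [0,0,0],
    [0,0,0],
    [0,0,0],
    [0,0,0],
    [0,0,0],
  ],
  grip=[0,0,0,0,0],
)

```text
t: 14.4
position: [0.6563, -0.1102, 0.215]
orientation: [[0.015, 0.914, 0.406], [1.0, -0.014, -0.006], [-0.0, 0.406, -0.914]]
wrist_force: [0.0, -0.4, -0.6]
finger_gap: 0.0144
finger_force: 30.0
```

Run:
```python
from w import *
o=tip()
go(tcp(.0457,.047,.002+.0723),Rt(PSI),o)
```

```text
t 14.4 p [0.6563, -0.1102, 0.215] R [[0.0154, 0.9136, 0.4063], [0.9999, -0.014, -0.0064], [-0.0002, 0.4063, -0.9137]] F [0.0, -0.4, -0.6] j [-0.42, 0.23, 1.66, 0.21, 0.87, -0.52] gap 0.0144 ff 30.0
tip fc [44.98 47.43  3.15]
shift [0.0022, -0.0008, -0.0015] turn [0.0002, -0.0004, -0.0019]
```

Call:
step_arm(
  translation=[
    [0.001,0,-0.001],
    [0.0025,0,-0.003],
    [0.0025,0,-0.003],
  ],
  turn=[
    [0,0,0],
    [0,0,0],
    [0,0,0],
  ],
  grip=[0,0,0],
)

```text
t: 14.7
position: [0.6577, -0.1101, 0.214]
orientation: [[0.015, 0.913, 0.407], [1.0, -0.014, -0.007], [-0.0, 0.407, -0.913]]
wrist_force: [-0.6, 0.8, -0.5]
finger_gap: 0.0141
finger_force: 30.0
```

Run:
```python
from w import *
o=tip()
F=np.array(o["wrist_force"])@FF;print("F face",F.round(2))
a=FF@np.array([0,-.1,0])/.5;print("per 100mm along -y",a.round(4))
# scene+side glance: crop
for n,uv in (("side",None),("scene",None)):
    c=env.capture(n);cm=cam(c);K,R,C=cm;w=np.array(o["position"])+np.array(o["orientation"])[:,2]*.0723;q=K@(R.T@(w-C));u,v=(q[:2]/q[2]).astype(int);print(n,u,v)
    cv2.imwrite(f"pics/{n}3c.png",cv2.resize(c["pixels"][v-50:v+50,u-65:u+65,::-1],None,fx=3,fy=3,interpolation=cv2.INTER_CUBIC))
a=cv2.imread("pics/side3c.png");b=cv2.imread("pics/scene3c.png");cv2.imwrite("pics/tip.png",np.hstack([a,b]))
```

```text
t 14.7 p [0.6577, -0.1101, 0.214] R [[0.0154, 0.9134, 0.4068], [0.9999, -0.0139, -0.0066], [-0.0003, 0.4069, -0.9135]] F [-0.6, 0.8, -0.5] j [-0.42, 0.23, 1.66, 0.21, 0.87, -0.51] gap 0.0141 ff 30.0
tip fc [45.84 47.49  1.6 ]
F face [-0.73  0.76 -0.23]
per 100mm along -y [-0.0035 -0.2     0.    ]
side 286 146
scene 181 189
```

View pics/tip.png

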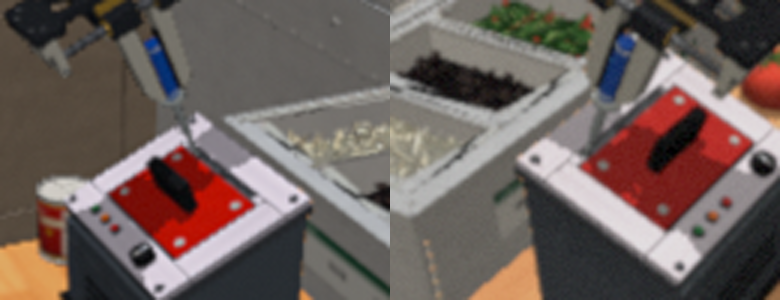

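The tip sits in the joint at the left end (side crop about (195,148), scene crop about (590,148)), with no contact force. Starting the slow pass at 3 cm/s.

Call:
step_arm(
  translation=[
    [-0.0001,-0.004,0],
    [-0.0002,-0.01,0],
    [-0.0003,-0.016,0],
    [-0.0004,-0.022,0],
    [-0.0005,-0.028,0],
    [-0.0006,-0.034,0],
    [-0.0007,-0.04,0],
    [-0.0008,-0.046,0],
  ],
  turn=[
    [0,0,0],
    [0,0,0],
    [0,0,0],
    [0,0,0],
    [0,0,0],
    [0,0,0],
    [0,0,0],
    [0,0,0],
  ],
  grip=[0,0,0,0,0,0,0,0],
)

```text
t: 15.6
position: [0.6573, -0.1335, 0.2141]
orientation: [[0.015, 0.913, 0.407], [1.0, -0.014, -0.007], [-0.0, 0.407, -0.913]]
wrist_force: [0.4, 0.1, -0.2]
finger_gap: 0.0146
finger_force: 30.0
```

Run:
```python
from w import *
o=tip()
```

```text
t 15.6 p [0.6573, -0.1335, 0.2141] R [[0.0155, 0.9133, 0.4069], [0.9999, -0.014, -0.0067], [-0.0004, 0.407, -0.9134]] F [0.4, 0.1, -0.2] j [-0.47, 0.24, 1.65, 0.23, 0.88, -0.56] gap 0.0146 ff 30.0
tip fc [45.85 24.14  1.72]
```

Call:
step_arm(
  translation=[
    [-0.0001,-0.006,0],
    [-0.0002,-0.012,0],
    [-0.0003,-0.018,0],
    [-0.0004,-0.024,0],
    [-0.0005,-0.03,0],
    [-0.0006,-0.036,0],
    [-0.0007,-0.042,0],
    [-0.0008,-0.048,0],
  ],
  turn=[
    [0,0,0],
    [0,0,0],
    [0,0,0],
    [0,0,0],
    [0,0,0],
    [0,0,0],
    [0,0,0],
    [0,0,0],
  ],
  grip=[0,0,0,0,0,0,0,0],
)

```text
t: 16.4
position: [0.6569, -0.1574, 0.214]
orientation: [[0.015, 0.913, 0.407], [1.0, -0.014, -0.007], [-0.0, 0.407, -0.913]]
wrist_force: [-0.2, -0.1, -0.6]
finger_gap: 0.0145
finger_force: 30.0
```

Run:
```python
from w import *
o=tip()
```

```text
t 16.4 p [0.6569, -0.1574, 0.214] R [[0.0154, 0.9133, 0.4069], [0.9999, -0.0139, -0.0066], [-0.0004, 0.4069, -0.9135]] F [-0.2, -0.1, -0.6] j [-0.51, 0.25, 1.64, 0.25, 0.89, -0.61] gap 0.0145 ff 30.0
tip fc [45.87  0.19  1.68]
```

Call:
step_arm(
  translation=[
    [-0.0001,-0.006,0],
    [-0.0002,-0.012,0],
    [-0.0003,-0.018,0],
    [-0.0004,-0.024,0],
    [-0.0005,-0.03,0],
    [-0.0006,-0.036,0],
    [-0.0007,-0.042,0],
    [-0.0008,-0.048,0],
  ],
  turn=[
    [0,0,0],
    [0,0,0],
    [0,0,0],
    [0,0,0],
    [0,0,0],
    [0,0,0],
    [0,0,0],
    [0,0,0],
  ],
  grip=[0,0,0,0,0,0,0,0],
)

```text
t: 17.2
position: [0.6565, -0.1814, 0.2141]
orientation: [[0.015, 0.913, 0.407], [1.0, -0.014, -0.007], [-0.0, 0.407, -0.913]]
wrist_force: [0.1, 0.1, -0.8]
finger_gap: 0.0145
finger_force: 30.0
```

Call:
step_arm(
  translation=[
    [-0.0001,-0.006,0],
    [-0.0002,-0.012,0],
    [-0.0003,-0.018,0],
    [-0.0004,-0.024,0],
    [-0.0005,-0.03,0],
    [-0.0006,-0.036,0],
    [-0.0007,-0.042,0],
    [-0.0008,-0.047,0],
  ],
  turn=[
    [0,0,0],
    [0,0,0],
    [0,0,0],
    [0,0,0],
    [0,0,0],
    [0,0,0],
    [0,0,0],
    [0,0,0],
  ],
  grip=[0,0,0,0,0,0,0,0],
)

```text
t: 18.0
position: [0.6561, -0.205, 0.2141]
orientation: [[0.015, 0.913, 0.407], [1.0, -0.014, -0.007], [-0.0, 0.407, -0.913]]
wrist_force: [-0.1, -0.6, -0.6]
finger_gap: 0.0147
finger_force: 30.0
```

Call:
step_arm(
  translation=[
    [0,0,0],
    [0,0,0],
    [0,0,0],
  ],
  turn=[
    [0,0,0],
    [0,0,0],
    [0,0,0],
  ],
  grip=[0,0,0],
)

```text
t: 18.3
position: [0.6561, -0.2046, 0.214]
orientation: [[0.015, 0.913, 0.407], [1.0, -0.014, -0.007], [-0.0, 0.407, -0.913]]
wrist_force: [-0.7, -0.5, -1.0]
finger_gap: 0.0145
finger_force: 30.0
```

Run:
```python
from w import *
o=tip()
go([.434,-.392,.26],RV,o)
```

```text
t 18.3 p [0.6561, -0.2046, 0.214] R [[0.0153, 0.9134, 0.4069], [0.9999, -0.0138, -0.0066], [-0.0004, 0.4069, -0.9135]] F [-0.7, -0.5, -1.0] j [-0.58, 0.28, 1.6, 0.28, 0.92, -0.7] gap 0.0145 ff 30.0
tip fc [ 45.88 -46.96   1.69]
shift [-0.4441, -0.3748, 0.0919] turn [0.0069, 0.4001, -0.0021]
```

Call:
step_arm(
  translation=[
    [-0.004,0,0.01],
    [-0.016,0,0.036],
    [-0.034,0,0.076],
    [-0.05,0,0.11],
    [-0.11,-0.05,0.13],
    [-0.17,-0.1,0.13],
    [-0.23,-0.15,0.13],
    [-0.29,-0.2,0.13],
  ],
  turn=[
    [0,0,0],
    [0,0,0],
    [0,0,0],
    [0,0,0],
    [0.001,0.08,0],
    [0.002,0.16,0],
    [0.004,0.24,0],
    [0.005,0.32,-0.001],
  ],
  grip=[0,0,0,0,0,0,0,0],
)

```text
t: 19.1
position: [0.5098, -0.3058, 0.2814]
orientation: [[0.017, 0.996, 0.083], [1.0, -0.017, -0.004], [-0.002, 0.083, -0.997]]
wrist_force: [-0.0, -0.2, -0.8]
finger_gap: 0.0147
finger_force: 30.0
```

Run:
```python
from w import *
go([.434,-.392,.23],RV)
```

```text
t 19.1 p [0.5098, -0.3058, 0.2814] R [[0.0168, 0.9964, 0.0827], [0.9999, -0.0165, -0.0038], [-0.0024, 0.0828, -0.9966]] F [-0.0, -0.2, -0.8] j [-0.76, 0.26, 1.39, 0.05, 1.43, -0.75] gap 0.0147 ff 30.0
shift [-0.1516, -0.1725, -0.1028] turn [0.0036, 0.0791, -0.0007]
```

Call:
step_arm(
  translation=[
    [-0.05,-0.055,-0.02],
    [-0.1,-0.11,-0.05],
    [-0.14,-0.16,-0.08],
    [-0.152,-0.173,-0.103],
    [-0.152,-0.173,-0.103],
    [-0.152,-0.173,-0.103],
    [-0.152,-0.173,-0.103],
    [-0.152,-0.173,-0.103],
  ],
  turn=[
    [0.001,0.03,0],
    [0.002,0.06,0],
    [0.004,0.079,-0.001],
    [0.004,0.079,-0.001],
    [0.004,0.079,-0.001],
    [0.004,0.079,-0.001],
    [0.004,0.079,-0.001],
    [0.004,0.079,-0.001],
  ],
  grip=[0,0,0,0,0,0,0,0],
)

```text
t: 19.9
position: [0.4361, -0.3905, 0.2287]
orientation: [[0.016, 1.0, 0.003], [1.0, -0.016, 0.001], [0.001, 0.003, -1.0]]
wrist_force: [-0.3, -0.1, -0.8]
finger_gap: 0.0144
finger_force: 30.0
```

Run:
```python
from w import *
o=st();go([.4338,-.3923,.15],RV,o)
print("tip",np.array(o["position"])+np.array(o["orientation"])[:,2]*.0723)
c=env.capture("wrist");cm=cam(c,o);P=cloud(c,cm)
a=P[(c["range_z"]>0)&(abs(P[...,2]-.07)<.0025)&(np.hypot(P[...,0]-.433,P[...,1]+.391)<.06)];print("stand",len(a),cv2.minAreaRect((a[:,:2]*1000).astype(np.float32)))
```

```text
t 19.9 p [0.4361, -0.3905, 0.2287] R [[0.016, 0.9999, 0.0027], [0.9999, -0.016, 0.001], [0.001, 0.0026, -1.0]] F [-0.3, -0.1, -0.8] j [-0.92, 0.32, 1.43, 0.0, 1.39, -0.91] gap 0.0144 ff 30.0
shift [-0.0046, -0.0036, -0.1575] turn [-0.001, 0.0025, -0.0014]
tip [ 0.43627568 -0.3904331   0.15642852]
stand 2262 ((433.6932678222656, -391.6150817871094), (60.32094955444336, 60.012603759765625), 12.92257022857666)
```

Call:
step_arm(
  translation=[
    [-0.004,-0.003,-0.04],
    [-0.004,-0.003,-0.1],
    [-0.005,-0.003,-0.14],
    [-0.005,-0.003,-0.145],
    [-0.005,-0.003,-0.145],
    [-0.005,-0.003,-0.145],
  ],
  turn=[
    [0,0.002,0],
    [0,0.002,0],
    [0,0.002,0],
    [0,0.002,0],
    [0,0.002,0],
    [0,0.002,0],
  ],
  grip=[0,0,0,0,0,0],
)

```text
t: 20.55
position: [0.4334, -0.3933, 0.1566]
orientation: [[0.017, 1.0, 0.001], [1.0, -0.017, 0.0], [0.0, 0.001, -1.0]]
wrist_force: [0.6, 0.4, -0.4]
finger_gap: 0.0148
finger_force: 30.0
```

Run:
```python
from w import *
o=st();go([.4337,-.392,.0803],RV,o)
```

```text
t 20.55 p [0.4334, -0.3933, 0.1566] R [[0.017, 0.9999, 0.0007], [0.9999, -0.017, 0.0003], [0.0003, 0.0007, -1.0]] F [0.6, 0.4, -0.4] j [-0.93, 0.37, 1.54, 0.0, 1.24, -0.91] gap 0.0148 ff 30.0
shift [0.0006, 0.0025, -0.1526] turn [-0.0003, 0.0007, -0.0004]
```

Call:
step_arm(
  translation=[
    [0,0.002,-0.02],
    [0,0.002,-0.04],
    [0,0.002,-0.065],
    [0,0.002,-0.09],
    [0,0.002,-0.115],
    [0,0.002,-0.135],
    [0,0.002,-0.145],
    [0,0.002,-0.145],
  ],
  turn=[
    [0,0,0],
    [0,0,0],
    [0,0,0],
    [0,0,0],
    [0,0,0],
    [0,0,0],
    [0,0,0],
    [0,0,0],
  ],
  grip=[0,0,0,0,0,0,0,0],
)

```text
t: 21.35
position: [0.4322, -0.3913, 0.0815]
orientation: [[0.017, 1.0, -0.002], [1.0, -0.017, 0.004], [0.004, -0.002, -1.0]]
wrist_force: [1.0, -0.0, -1.0]
finger_gap: 0.0147
finger_force: 30.0
```

Call:
step_arm(
  translation=[
    [0,0,-0.002],
    [0,0,-0.005],
    [0,0,-0.007],
    [0,0,-0.007],
  ],
  turn=[
    [0,0,0],
    [0,0,0],
    [0,0,0],
    [0,0,0],
  ],
  grip=[0,0,0,0],
)

```text
t: 21.75
position: [0.4329, -0.3921, 0.0803]
orientation: [[0.017, 1.0, 0.0], [1.0, -0.017, 0.001], [0.001, 0.0, -1.0]]
wrist_force: [-1.1, 1.0, 4.9]
finger_gap: 0.0146
finger_force: 30.0
```

Run:
```python
from w import *
o=st()
```

```text
t 21.75 p [0.4329, -0.3921, 0.0803] R [[0.0173, 0.9998, 0.0002], [0.9998, -0.0173, 0.0008], [0.0008, 0.0001, -1.0]] F [-1.1, 1.0, 4.9] j [-0.93, 0.44, 1.63, 0.0, 1.07, -0.91] gap 0.0146 ff 30.0
```

Contact at the seated height (collar on the stand). Now I release and lift.

Call:
step_arm(
  translation=[
    [0,0,0.001],
    [0,0,0.001],
    [0,0,0.001],
    [0,0,0.001],
    [0,0,0.001],
    [0,0,0.001],
  ],
  turn=[
    [0,0,0],
    [0,0,0],
    [0,0,0],
    [0,0,0],
    [0,0,0],
    [0,0,0],
  ],
  grip=[0,0.45,0.45,0.45,0.45,0.45],
)

```text
t: 22.35
position: [0.4325, -0.3916, 0.0794]
orientation: [[0.017, 1.0, -0.001], [1.0, -0.017, 0.002], [0.002, -0.001, -1.0]]
wrist_force: [-1.0, -0.3, -0.5]
finger_gap: 0.0417
finger_force: 0.0
```

Call:
step_arm(
  translation=[
    [0,0,0.02],
    [0,0,0.06],
    [0,0,0.12],
    [0,0,0.18],
    [0,0,0.24],
    [0,0,0.24],
    [0,0,0.24],
  ],
  turn=[
    [0,0,0],
    [0,0,0],
    [0,0,0],
    [0,0,0],
    [0,0,0],
    [0,0,0],
    [0,0,0],
  ],
  grip=[0.45,0.45,0.45,0.45,0.45,0.45,0.45],
)

```text
t: 23.05
position: [0.4328, -0.392, 0.2007]
orientation: [[0.017, 1.0, 0.0], [1.0, -0.017, 0.001], [0.001, 0.0, -1.0]]
wrist_force: [1.1, 0.6, 0.0]
finger_gap: 0.0417
finger_force: 0.0
```

Run:
```python
from mp import *
pickm("w8")
c=env.capture("side");P=(cloud(c,cam(c))-O)@FF;px=c["pixels"].astype(int)
r=(px[...,0]-px[...,1]>90)&(abs(P[...,0])<.06)&(abs(P[...,1])<.08)&(abs(P[...,2])<.02)
q=P[r];x=np.linalg.lstsq(np.c_[q[:,:2],np.ones(len(q))],q[:,2],rcond=None)[0];print("cover plane",x.round(4),cv2.minAreaRect((q[:,:2]*1000).astype(np.float32)))
```

```text
t 23.1 p [0.4323, -0.3914, 0.1993] R [[0.0174, 0.9998, -0.0011], [0.9998, -0.0174, 0.0026], [0.0026, -0.0012, -1.0]] F [0.7, 0.7, 0.4] j [-0.93, 0.33, 1.48, 0.0, 1.33, -0.91] gap 0.0417 ff 0.0
blue 162 [243 189  15  15 162]
zmax 0.13081406278882893 top rect ((433.43719482421875, -390.9364013671875), (12.453828811645508, 12.601420402526855), 77.80487823486328)
stand 2361 ((433.76422119140625, -391.7351989746094), (60.05540466308594, 60.43107604980469), 12.58217716217041)
cover plane [-0.0183 -0.0197  0.0064] ((2.1181640625, -29.132083892822266), (83.5248031616211, 73.48001098632812), 1.162642240524292)
```

```bash
python3 -c "
from bench import env
print(env.sign_off())"
```

```text
the job is handed in; nothing more can be done
None
```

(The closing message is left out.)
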